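# Stir the porcelain balls in the heating bath

## Robot

A 7-joint arm with a two-finger parallel gripper is mounted at the origin on the work surface. World frame = base frame: x ahead of the robot, y to its left, z up, the work surface at z = 0. Lengths are in m, angles in rad, forces in N, time in s.
With the tool pointing down it reaches from about 0.425 to 0.925 m from the base axis. Payload 6.8 kg.
Tool frame: the origin (TCP) lies at the very end of the fingers, on their centre line; the grasp point (between the pads) lies 19 mm behind it; z points along the fingers, y is the line along which they close (so a half turn about z gives the same grasp; the last joint's range is limited). The gripper opens to 85 mm and grips with 20 to 120 N. Pads are 22 mm wide; open, the fingers measure 114 mm over their backs; the gripper's body (76 mm by 85 mm) begins 54 mm behind the grasp point. The pads swing forward as they close: fully open they stand 13 mm farther back than shut.
Start: joints at [1.242, 0.477, 0.022, 1.555, -0.011, 1.109, -0.083], TCP at [0.148, -0.659, 0.194] pointing down, gripper open.
Joint ranges: [-2.96, 2.96], [-0.34, 2.1], [-1.41, 1.46], [0.24, 2.44], [-1.37, 4.51], [0.17, 1.92], [-2.96, 2.96]. Speed limits (rad/s): [2.39, 2.39, 3.14, 3.14, 3.14, 3.14, 3.14].

## Interface

Orientations are given as a rotation vector (axis times angle).
In Python, from bench import r gives the robot as it stands. The module is installed in compiled form; this text tells all that it offers.
- The arm moves only by the tool servo_tool, never from a script. Its argument "commands" is a list of rows, each a list of 7 numbers: the turn, a rotation vector about the world's x, y, z in degrees, then the shift along the world's x, y, z in mm, then the closure, from 0 (fully open) to 1 (shut). A call has 1 to 5 rows; each row is the pose to reach, as a shift and turn from the pose commanded when the call began; what a row does not reach only later rows make up. A row lasts 1/12 s, in which the tool goes at most 41.7 mm and 7.16 degrees, less where a joint would pass 70% of its speed; a pose out of reach is approached as far as the arm can. A call with a gripper value outside its range is refused whole. The fingers move at their own pace and stop on an object; "force" is the grip in N (left out, the last holds). Time passes only in rows, so rows that repeat a pose let the fingers close. It gives the time, the measured TCP pose, the force, the opening and the grip force at its end, in the units of the state.
- r.get_obs(): the state, without advancing time (a new reading comes with each control period).
- r.grab_frame(name): name is "scene" or "top" or "wrist"; returns (picture, depth): 384x512x3 uint8, blue, green, red; 384x512 float32, m along the optical axis (not along the pixel's ray), 0 where there is no reading.
- r.camera_info(name): a dict with "vertical_fov" (degrees; the focal length in pixels is half the picture's height over the tangent of half this angle, whatever the lens; pixels are square), "cx", "cy" (the principal point, pixels), "cam_to_world" (4x4, takes a point from camera to world coordinates); the wrist camera has in their place "T_tool_cam" (4x4, takes a point from camera to tool coordinates, whose origin is the TCP and whose axes are the flange's). Camera axes: x right, y up, looking along -z (the intrinsics and any distortion apply to the point x, -y, -z); pixel columns grow to the right and rows downward; lengths in m; the calibration is good to about 2 mm. A picture is of the moment at which its call begins: read the wrist's pose just before it. camera_info takes no time and is no camera call.
- r.hand_in(): hands the job in; it is judged then, once.
The state is a dict: "clock": time; "joints": joint angles; "qvel": joint speeds; "tau": joint torques, N m; "tcp_pos": TCP position; "orientation": TCP orientation; "contact_force": force on the tool from outside, world axes, zero at the start; "moment": the same for the moment, N m; "grip_width": finger opening in m; "gripper_force": force on a finger pad.
Only numpy, scipy, OpenCV 4.12 (cv2) and the standard library are available. Lean on these libraries where they do the work, as an engineer would, in place of code of your own. Each camera call takes 0.05 s, during which the arm holds its last target. There are 200 camera calls.

## Task

Take the paddle stirrer (the tool with the square handle) from the rack and, with its blade close to the bottom of the heating bath's pan, stir the porcelain balls two full turns clockwise as seen from above, in a circle about halfway between the middle and the wall, starting and finishing on the far side of the pan as seen from the robot, so that most of the balls get moved to new places. Then hang the stirrer upright by its collar in a free slot of the rack and let go of it. Keep all the balls in the pan and leave the other things where they are.

Things in the scene. Friction and masses are not known exactly. Their poses are not given: they have to be found in the camera images.
- stirrer: paddle stirrer, 166 mm long, about 120 g, hanging upright in an end slot of the rack (the brush is in the other). Origin: centre of its blade's bottom edge, z up the shaft. Blade 24 mm wide (y), 6 mm thick, 45 mm high; shaft 12 mm thick; round collar 46 mm across from z = 115 to 121 mm; black square handle 24 x 24 mm (faces square to x and y) from z = 121 to 166 mm
- rack: fixed steel tool rack. Origin: centre of its underside, x to its back. Base 100 x 270 x 8 mm; shelf 8 mm thick, its top at z = 130 mm, from x = -30 to 45 mm. Three slots 28 mm wide, centred at y = -90, 0 (empty), 90 mm, open at the front (-x), closed at x = 16 mm. The stirrer hangs at x = 0, collar resting on the shelf, its origin 15 mm above the rack's; it can be drawn out forwards or upwards
- bath: fixed dry heating bath: white housing 250 x 250 mm, 74 mm high, with a blue panel at the front and a round steel pan sunk in its middle. Origin at the centre of the underside, z up, x pointing to the back (away from the robot). Pan: inner radius 96 mm, inner floor at z = 20 mm, rim at z = 76 mm
- ball0_center (a point): centre of porcelain ball 1 of the six loose 24 mm balls in the pan; they start in a rough ring of 50 mm radius about the middle of the pan, its middle free
- ball1_center (a point): centre of porcelain ball 2 of the six loose 24 mm balls in the pan; they start in a rough ring of 50 mm radius about the middle of the pan, its middle free
- ball2_center (a point): centre of porcelain ball 3 of the six loose 24 mm balls in the pan; they start in a rough ring of 50 mm radius about the middle of the pan, its middle free
- ball3_center (a point): centre of porcelain ball 4 of the six loose 24 mm balls in the pan; they start in a rough ring of 50 mm radius about the middle of the pan, its middle free
- ball4_center (a point): centre of porcelain ball 5 of the six loose 24 mm balls in the pan; they start in a rough ring of 50 mm radius about the middle of the pan, its middle free
- ball5_center (a point): centre of porcelain ball 6 of the six loose 24 mm balls in the pan; they start in a rough ring of 50 mm radius about the middle of the pan, its middle free
- brush: bottle brush hanging in the rack's other end slot, a bystander: grey bristle head, steel stem, 46 mm collar, round 32 mm wooden ball on top; 166 mm long; origin at its lower end
- bottle: amber glass bottle, 72 mm diameter, 150 mm high, a bystander behind the bath; origin at the centre of its underside
- beaker: glass beaker, 76 mm diameter, 100 mm high, a bystander behind the bath; origin at the centre of its underside
- flask: round glass flask standing in a cork ring (one piece), 110 mm diameter, 178 mm high, a bystander at the left; origin at the centre of its underside
- tape: paper tape roll lying flat, 100 mm diameter, 25 mm high, a bystander in front of the rack; origin at the centre of its underside

How it is judged:
On the way, in this order (a step that is already met when the one before it is completed fails the run):
1. turn 1: the stirrer's blade, low among the balls, is on the far side of the pan (x of stirrer in the frame of bath above 0.028 m and y of stirrer in the frame of bath between -0.025 and 0.025 m and horizontal distance between stirrer and bath below 0.095 m and z of stirrer in the frame of bath below 0.045 m).
2. turn 1: the stirrer's blade, low among the balls, is on the right side of the pan (y of stirrer in the frame of bath below -0.028 m and x of stirrer in the frame of bath between -0.025 and 0.025 m and horizontal distance between stirrer and bath below 0.095 m and z of stirrer in the frame of bath below 0.045 m).
3. turn 1: the stirrer's blade, low among the balls, is on the near side of the pan (x of stirrer in the frame of bath below -0.028 m and y of stirrer in the frame of bath between -0.025 and 0.025 m and horizontal distance between stirrer and bath below 0.095 m and z of stirrer in the frame of bath below 0.045 m).
4. turn 1: the stirrer's blade, low among the balls, is on the left side of the pan (y of stirrer in the frame of bath above 0.028 m and x of stirrer in the frame of bath between -0.025 and 0.025 m and horizontal distance between stirrer and bath below 0.095 m and z of stirrer in the frame of bath below 0.045 m).
5. turn 2: the stirrer's blade, low among the balls, is on the far side of the pan (all of step 1).
6. turn 2: the stirrer's blade, low among the balls, is on the right side of the pan (all of step 2).
7. turn 2: the stirrer's blade, low among the balls, is on the near side of the pan (all of step 3).
8. turn 2: the stirrer's blade, low among the balls, is on the left side of the pan (all of step 4).
9. turn 2: the stirrer's blade, low among the balls, is on the far side of the pan again, two full turns done (all of step 5).
At the end, for the whole second after the job is handed in: Stirrer at rest hung in a rack slot: origin 15 +-6 mm above the rack's, |x| < 20 mm, within 13 mm of a slot's middle in y, leaning < 0.15 rad. All balls in the pan (within 95 mm of its axis, centre at most 60 mm above the bath's underside), at least four over 20 mm from their starts (z of stirrer in the frame of rack between 0.009 and 0.021 m and x of stirrer in the frame of rack between -0.02 and 0.02 m and angle between stirrer's own z axis and vertical below 0.15 rad and (y of stirrer in the frame of rack between -0.103 and -0.077 m or y of stirrer in the frame of rack between -0.013 and 0.013 m or y of stirrer in the frame of rack between 0.077 and 0.103 m) and linear speed of stirrer below 0.03 m/s and horizontal distance between each of ball0_center, ball1_center, ball2_center, ball3_center, ball4_center, ball5_center and bath below 0.095 m and z of each of ball0_center, ball1_center, ball2_center, ball3_center, ball4_center, ball5_center in the frame of bath below 0.06 m and (distance of each of ball0_center, ball1_center, ball2_center, ball3_center from where it was at the start of the episode above 0.02 m or distance of each of ball0_center, ball1_center, ball2_center, ball4_center from where it was at the start of the episode above 0.02 m or distance of each of ball0_center, ball1_center, ball2_center, ball5_center from where it was at the start of the episode above 0.02 m or distance of each of ball0_center, ball1_center, ball3_center, ball4_center from where it was at the start of the episode above 0.02 m or distance of each of ball0_center, ball1_center, ball3_center, ball5_center from where it was at the start of the episode above 0.02 m or distance of each of ball0_center, ball1_center, ball4_center, ball5_center from where it was at the start of the episode above 0.02 m or distance of each of ball0_center, ball2_center, ball3_center, ball4_center from where it was at the start of the episode above 0.02 m or distance of each of ball0_center, ball2_center, ball3_center, ball5_center from where it was at the start of the episode above 0.02 m or distance of each of ball0_center, ball2_center, ball4_center, ball5_center from where it was at the start of the episode above 0.02 m or distance of each of ball0_center, ball3_center, ball4_center, ball5_center from where it was at the start of the episode above 0.02 m or distance of each of ball1_center, ball2_center, ball3_center, ball4_center from where it was at the start of the episode above 0.02 m or distance of each of ball1_center, ball2_center, ball3_center, ball5_center from where it was at the start of the episode above 0.02 m or distance of each of ball1_center, ball2_center, ball4_center, ball5_center from where it was at the start of the episode above 0.02 m or distance of each of ball1_center, ball3_center, ball4_center, ball5_center from where it was at the start of the episode above 0.02 m or distance of each of ball2_center, ball3_center, ball4_center, ball5_center from where it was at the start of the episode above 0.02 m)); the robot touches nothing.
It fails at once if one of the other things is shoved more than 40 mm or knocked over (distance of any of brush, bottle, beaker, flask, tape from where it was at the start of the episode above 0.04 m or angle between any of brush, bottle, beaker, flask, tape's own z axis and vertical above 0.6 rad).
It also fails if it takes over 72 s, if anything falls off the work surface, if the arm or the gripper's body presses on something with over 40 N, if the wrist force passes 120 N, or if a joint passes its speed limit or range.

## Working session

There is one attempt and no reset: what is moved stays moved. The work goes in short steps, Python scripts to look and compute and a tool call to move; the robot and the scene stay as the last step left them, time stands still between calls to the robot, and variables do not carry over. Pictures are saved under pics/ and viewed, at most 10 in all, crops included, and the job is handed in when it is done.

Besides the shell and the picture viewer there is one more tool, called as name(argument=value, ...) on one line, values as JSON. servo_tool: Moves the arm, as the interface text tells. Its arguments: {"type":"object","properties":{"commands":{"type":"array"},"force":{"type":"number"}},"required":["commands"]}

```bash
mkdir -p pics
cat > h.py <<'E'
import numpy as np, cv2
from bench import r
def grab(n):
    im,d=r.grab_frame(n); np.savez(f'pics/{n}.npz',im=im,d=d); return im,d
def pts(n,d):
    c=r.camera_info(n); H,W=d.shape; f=H/2/np.tan(np.radians(c['vertical_fov'])/2)
    v,u=np.mgrid[:H,:W]; P=np.stack([(u-c['cx'])/f*d,-(v-c['cy'])/f*d,-d],-1)
    T=np.array(c['cam_to_world']); return P@T[:3,:3].T+T[:3,3]
E
python3 - <<'E'
from h import *
for n in('scene','top'):
    im,d=grab(n); cv2.imwrite(f'pics/{n}0.png',im); c=r.camera_info(n);print({k:(np.round(v,3).tolist()) if not isinstance(v,str) else v for k,v in c.items()})
print(r.get_obs())
E
```

```text
{'vertical_fov': 43.046, 'cx': 248.831, 'cy': 195.987, 'cam_to_world': [[0.766, -0.347, 0.541, 1.305], [0.642, 0.402, -0.653, -0.872], [0.009, 0.847, 0.531, 0.844], [0.0, 0.0, 0.0, 1.0]]}
{'vertical_fov': 44.632, 'cx': 252.763, 'cy': 190.683, 'cam_to_world': [[0.016, 0.997, -0.074, 0.463], [-1.0, 0.017, 0.011, 0.081], [0.012, 0.074, 0.997, 1.276], [0.0, 0.0, 0.0, 1.0]]}
{'clock': 0.1, 'joints': array([ 1.24188771,  0.47770013,  0.02233234,  1.55634335, -0.01149936,
        1.10929905, -0.08308722]), 'qvel': array([-2.71641633e-05, -2.86328131e-03, -3.11515299e-04, -3.48040502e-03,
        5.43935398e-04, -9.26295135e-04, -4.59514334e-04]), 'tau': array([ 5.08292142e-03, -5.97756922e+01,  1.61403637e+00, -2.81953436e+01,
        1.28691480e-02,  4.97852176e-03, -2.11586627e-05]), 'tcp_pos': array([ 0.14769999, -0.65803769,  0.19293829]), 'orientation': array([-3.12087219e+00, -3.46031445e-01,  4.56274287e-04]), 'contact_force': array([-0.5412926 ,  0.1564793 ,  0.00088841]), 'moment': array([ 0.01137958,  0.00422185, -0.01338917]), 'gripper_force': 0.0, 'grip_width': 0.08552484349074432}
```

View pics/scene0.png

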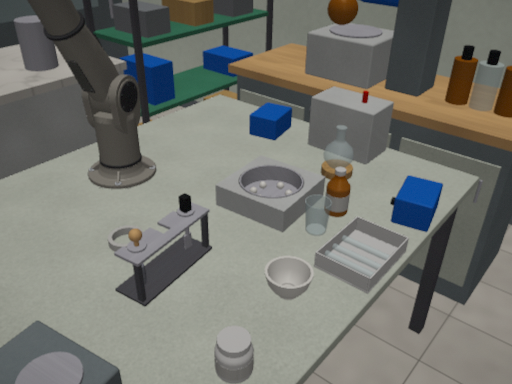

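View pics/top0.png

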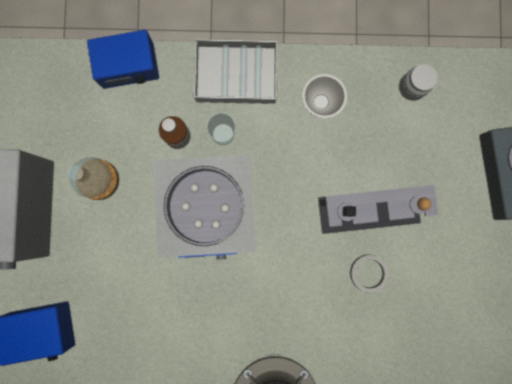

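Run:
```python
from h import *
z=np.load('pics/top.npz'); im,d=z['im'],z['d']; P=pts('top',d); hsv=cv2.cvtColor(im,cv2.COLOR_BGR2HSV)
Z=P[...,2]
print('table z',np.median(Z[280:330,200:300]))
# rack shelf
v,u=np.mgrid[:384,:512]
reg=(u>310)&(u<445)&(v>178)&(v<240)
sh=reg&(Z>.118)&(Z<.136)&(d>0)
print('shelf n',sh.sum(),np.median(Z[sh]))
rc=cv2.minAreaRect(P[sh][:,:2].astype(np.float32)*1000);print('shelf rect',rc)
base=reg&(Z>.0)&(Z<.015)&(hsv[...,2]<80)
print('base rect',cv2.minAreaRect(P[base][:,:2].astype(np.float32)*1000))
for n,m in(('handle',reg&(Z>.165)&(u<385)),('brush ball',reg&(Z>.15)&(u>385)),('collarS',reg&(Z>.1335)&(Z<.145)&(u<385)),('collarB',reg&(Z>.1335)&(Z<.145)&(u>385))):
    q=P[m];print(n,m.sum(),q.mean(0).round(4),q.min(0).round(3),q.max(0).round(3), cv2.minAreaRect(q[:,:2].astype(np.float32)*1000))
# bath
reg=(u>140)&(u<270)&(v>145)&(v<270)
h=reg&(Z>.068)&(Z<.08)
print('bath n',h.sum(),np.median(Z[h]),cv2.minAreaRect(P[h][:,:2].astype(np.float32)*1000))
fl=reg&(Z>.012)&(Z<.05)&(np.hypot(u-204,v-205)<45)
print('pan floor',fl.sum(),np.median(Z[fl]),cv2.minEnclosingCircle(P[fl][:,:2].astype(np.float32)*1000))
b=fl&(Z>.03)
n,l,s,c=cv2.connectedComponentsWithStats(b.astype(np.uint8))
for i in range(1,n):
    if s[i,4]>8: print('ball',s[i],P[l==i].mean(0).round(3))
```

```text
table z 0.0002116693931984992
shelf n 2601 0.1304620702358168
shelf rect ((518.1891479492188, -248.43649291992188), (74.95323944091797, 270.8287353515625), 7.200466632843018)
base rect ((509.14984130859375, -249.8683624267578), (93.55538177490234, 267.7879333496094), 6.7818193435668945)
handle 123 [ 0.4984 -0.1401  0.2694] [ 0.463 -0.173  0.165] [0.512 0.081 1.276] ((488.68359375, -45.43315124511719), (23.403636932373047, 256.527099609375), 6.472525119781494)
brush ball 165 [ 0.5146 -0.287   0.3027] [ 0.463 -0.352  0.16 ] [0.537 0.081 1.276] ((485.7555236816406, -136.72056579589844), (31.16925811767578, 436.17596435546875), 10.167352676391602)
collarS 240 [ 0.5083 -0.1703  0.1361] [ 0.47  -0.254  0.134] [ 0.555 -0.111  0.144] ((511.010986328125, -186.22799682617188), (72.52731323242188, 143.91342163085938), 6.320059776306152)
collarB 257 [ 0.5236 -0.3246  0.1357] [ 0.489 -0.383  0.134] [ 0.569 -0.259  0.143] ((527.8177490234375, -321.54022216796875), (73.3763656616211, 118.43403625488281), 7.311262130737305)
bath n 4907 0.07459356862024014 ((513.1345825195312, 194.75289916992188), (250.53012084960938, 250.80335998535156), 4.444418907165527)
pan floor 4192 0.021152907604615967 ((512.2694702148438, 193.14390563964844), 103.47525787353516)
ball [168 171  29  66  98] [0.526 0.27  0.04 ]
ball [204 170   9   1   9] [0.608 0.187 0.038]
ball [190 183   9   9  64] [0.561 0.223 0.04 ]
ball [209 183   9   9  64] [0.562 0.173 0.04 ]
ball [181 202   9   9  65] [0.511 0.245 0.04 ]
ball [220 204   9   9  63] [0.509 0.142 0.04 ]
ball [194 219   9   9  64] [0.466 0.211 0.041]
ball [211 220   9   9  64] [0.465 0.165 0.041]
```

Run:
```python
from h import *
c0=r.get_obs(); print(c0['tcp_pos'])
z=np.load('pics/top.npz'); im,d=z['im'],z['d']; P=pts('top',d); Z=P[...,2]
v,u=np.mgrid[:384,:512]; reg=(u>310)&(u<385)&(v>178)&(v<240)
m=reg&(Z>.17)&(Z<.2); q=P[m]; print('handle',m.sum(),np.median(Z[m]),cv2.minAreaRect(q[:,:2].astype(np.float32)*1000), q.mean(0))
s=np.load('pics/scene.npz'); Q=pts('scene',s['d']); im=s['im']
v,u=np.mgrid[:384,:512]; reg=(u>165)&(u<205)&(v>185)&(v<225)
m=reg&(Q[...,2]>.176)&(Q[...,2]<.19)&(im.max(2)<60); q=Q[m]; print('scene handle',m.sum(),cv2.minAreaRect(q[:,:2].astype(np.float32)*1000),q.mean(0))
m=(u>120)&(u<225)&(v>190)&(v<270)&(Q[...,2]>.124)&(Q[...,2]<.134); print('scene shelf',cv2.minAreaRect(Q[m][:,:2].astype(np.float32)*1000),np.median(Q[m][:,2]))
```

```text
[ 0.14769999 -0.65803769  0.19293829]
handle 110 0.1812605477177519 ((501.66815185546875, -160.55421447753906), (21.412696838378906, 24.10639762878418), 0.4279765486717224) [ 0.5015864  -0.15991984  0.18073177]
scene handle 42 ((502.82623291015625, -164.64183044433594), (21.113065719604492, 20.37344741821289), 80.95567321777344) [ 0.5045029  -0.16610801  0.17994398]
scene shelf ((516.8746337890625, -249.88087463378906), (79.92845916748047, 274.590087890625), 7.045892238616943) 0.1299109187730249
```

servo_tool(commands=[[0,0,-1,20,28,20,0],[0,0,-2,40,56,40,0],[0,0,-3,60,84,60,0],[0,0,-4,80,112,80,0],[0,0,-5.5,100,140,100,0]], force=80)

```text
clock: 0.52
tcp_pos: [0.2483, -0.5169, 0.2942]
orientation: [-3.135, -0.194, 0.001]
contact_force: [0.7, -0.3, 1.3]
grip_width: 0.0853
gripper_force: 0.0
```

servo_tool(commands=[[0,0,0,22,32,0,0],[0,0,0,44,64,0,0],[0,0,0,66,96,0,0],[0,0,0,88,128,0,0],[0,0,0,110,160,0,0]])

```text
clock: 0.93
tcp_pos: [0.3583, -0.3567, 0.2936]
orientation: [-3.135, -0.196, 0.001]
contact_force: [0.7, -0.6, -0.2]
grip_width: 0.0859
gripper_force: 0.0
```

servo_tool(commands=[[0,0,0,22,32,0,0],[0,0,0,44,64,0,0],[0,0,0,66,96,0,0],[0,0,0,88,128,0,0],[0,0,0,110,160,0,0]])

```text
clock: 1.35
tcp_pos: [0.4683, -0.1969, 0.2937]
orientation: [3.135, 0.196, -0.0]
contact_force: [1.6, -0.1, -0.3]
grip_width: 0.0854
gripper_force: 0.0
```

servo_tool(commands=[[0,0,0,16,18,0,0],[0,0,0,33,36,0,0],[0,0,0,33,36,0,0]])

```text
clock: 1.6
tcp_pos: [0.5036, -0.1572, 0.2935]
orientation: [-3.132, -0.208, -0.002]
contact_force: [0.1, 0.8, 0.4]
grip_width: 0.0856
gripper_force: 0.0
```

```bash
cat >> h.py <<'E'
from scipy.spatial.transform import Rotation as R
def wpts():
    o=r.get_obs(); im,d=r.grab_frame('wrist'); c=r.camera_info('wrist'); H,W=d.shape; f=H/2/np.tan(np.radians(c['vertical_fov'])/2)
    v,u=np.mgrid[:H,:W]; P=np.stack([(u-c['cx'])/f*d,-(v-c['cy'])/f*d,-d],-1)
    T=np.array(c['T_tool_cam']); P=P@T[:3,:3].T+T[:3,3]
    return im,d,P@R.from_rotvec(o['orientation']).as_matrix().T+o['tcp_pos'],o
E
python3 - <<'E'
from h import *
im,d,P,o=wpts(); cv2.imwrite('pics/w1.png',im); Z=P[...,2]; print(o['tcp_pos'])
m=(Z>.172)&(Z<.19)&(np.hypot(P[...,0]-.5,P[...,1]+.16)<.04)&(d>0)
print(m.sum(),np.median(Z[m]),cv2.minAreaRect(P[m][:,:2].astype(np.float32)*1000))
m=(Z>.124)&(Z<.134)&(d>0)&(P[...,0]>.45)
print('shelf',m.sum(),np.median(Z[m]),cv2.minAreaRect(P[m][:,:2].astype(np.float32)*1000))
E
```

```text
[ 0.50358853 -0.15717839  0.29354294]
611 0.1807292350182681 ((502.1435852050781, -160.21607971191406), (23.879541397094727, 24.040185928344727), 89.49826049804688)
shelf 11878 0.13010581879485483 ((518.1699829101562, -248.0208282470703), (75.49520874023438, 270.7392883300781), 7.119122505187988)
```

View pics/w1.png

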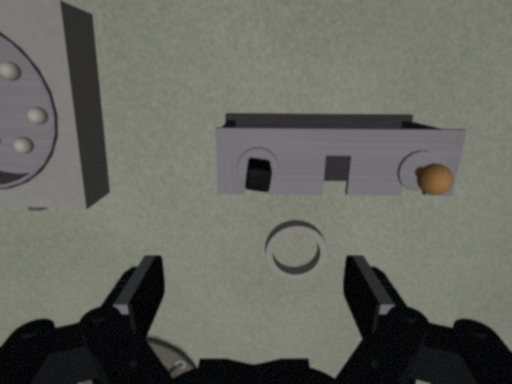

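servo_tool(commands=[[0,0,-4,0,0,-30,0],[0,0,-8,0,0,-60,0],[0,0,-8,0,0,-80,0],[0,0,-8,0,0,-80,0],[0,0,-8,0,0,-80,0]])

```text
clock: 2.07
tcp_pos: [0.4996, -0.1635, 0.2132]
orientation: [-3.141, 0.025, 0.004]
contact_force: [0.2, -0.1, 1.2]
grip_width: 0.0856
gripper_force: 0.0
```

Run:
```python
from h import *
o=r.get_obs(); print(o['tcp_pos'],o['orientation'],o['qvel'].round(4), R.from_rotvec(o['orientation']).as_matrix().round(3))
```

```text
[ 0.49955362 -0.16349407  0.21324392] [-3.14119453  0.0249067   0.00401912] [-0.0006 -0.0258 -0.0109 -0.0494 -0.0028  0.0064 -0.0026] [[ 1.    -0.016 -0.003]
 [-0.016 -1.     0.   ]
 [-0.003 -0.    -1.   ]]
```

servo_tool(commands=[[0,0,0,2,3,-25,0],[0,0,0,2,3,-50,0],[0,0,0,2,3,-71,0],[0,0,0,2,3,-71,0],[0,0,0,2,3,-71,0]])

```text
clock: 2.48
tcp_pos: [0.5031, -0.1602, 0.1439]
orientation: [3.141, -0.024, 0.0]
contact_force: [-0.1, -0.0, 0.8]
grip_width: 0.0852
gripper_force: 0.0
```

servo_tool(commands=[[0,0,0,0,0,0,0.5],[0,0,0,0,0,0,1],[0,0,0,0,0,0,1],[0,0,0,0,0,0,1],[0,0,0,0,0,0,1]])

```text
clock: 2.9
tcp_pos: [0.5032, -0.1598, 0.1435]
orientation: [3.141, -0.023, 0.002]
contact_force: [0.2, 0.2, 0.1]
grip_width: 0.0259
gripper_force: 0.0
```

servo_tool(commands=[[0,0,0,0,0,0,1],[0,0,0,0,0,0,1],[0,0,0,0,0,0,1],[0,0,0,0,0,0,1],[0,0,0,0,0,0,1]])

```text
clock: 3.32
tcp_pos: [0.5054, -0.1642, 0.1463]
orientation: [3.135, -0.028, 0.01]
contact_force: [-2.2, -9.0, 17.7]
grip_width: 0.0003
gripper_force: 8.7
```

Run:
```python
from h import *
im,d=grab('scene'); cv2.imwrite('pics/s1.png',cv2.resize(im[120:330,60:340],None,fx=2.5,fy=2.5))
o=r.get_obs(); print(o['tcp_pos'],o['contact_force'],o['grip_width'],o['gripper_force'])
```

```text
[ 0.5054484  -0.16416277  0.14632841] [-2.18356785 -9.06272108 17.2224489 ] 0.000319693813047183 8.708137926296331
```

View pics/s1.png

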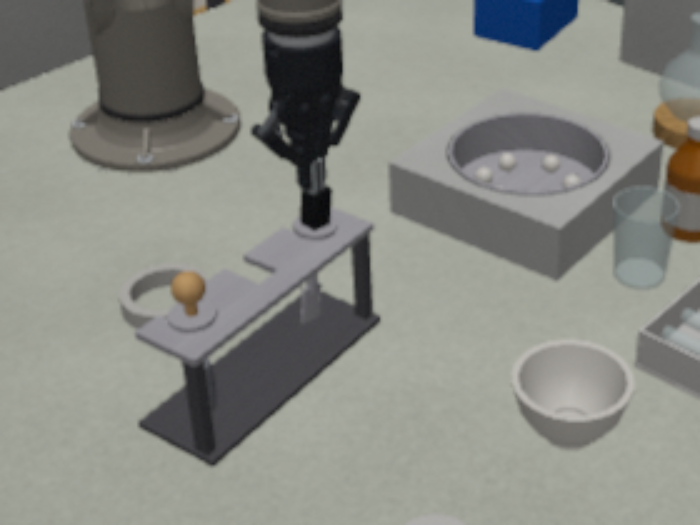

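Run:
```python
from h import *
s=np.load('pics/scene.npz'); Q=pts('scene',s['d']); im=s['im']
for v in range(170,216,3):
    print(v,[(u,*(Q[v,u]*1000).round().astype(int)) for u in (180,184,187,190)], im[v,184])
im,d=grab('top'); P=pts('top',d); v,u=np.mgrid[:384,:512]
m=(abs(P[...,0]-.5)<.06)&(abs(P[...,1]+.16)<.06)&(P[...,2]>.14)&(P[...,2]<.5)
print(np.percentile(P[m],[0,5,50,95,100],axis=0).round(3))
```

```text
170 [(180, np.int64(516), np.int64(-182), np.int64(269)), (184, np.int64(522), np.int64(-175), np.int64(268)), (187, np.int64(512), np.int64(-156), np.int64(256)), (190, np.int64(521), np.int64(-154), np.int64(258))] [26 25 23]
173 [(180, np.int64(513), np.int64(-181), np.int64(259)), (184, np.int64(521), np.int64(-175), np.int64(259)), (187, np.int64(515), np.int64(-160), np.int64(250)), (190, np.int64(522), np.int64(-156), np.int64(251))] [29 29 28]
176 [(180, np.int64(513), np.int64(-181), np.int64(250)), (184, np.int64(520), np.int64(-174), np.int64(250)), (187, np.int64(517), np.int64(-162), np.int64(243)), (190, np.int64(516), np.int64(-151), np.int64(238))] [24 23 22]
179 [(180, np.int64(508), np.int64(-178), np.int64(238)), (184, np.int64(516), np.int64(-172), np.int64(239)), (187, np.int64(514), np.int64(-160), np.int64(233)), (190, np.int64(514), np.int64(-150), np.int64(228))] [25 25 25]
182 [(180, np.int64(515), np.int64(-185), np.int64(235)), (184, np.int64(516), np.int64(-173), np.int64(231)), (187, np.int64(511), np.int64(-158), np.int64(222)), (190, np.int64(235), np.
[... 1961 characters left out ...]
 (187, np.int64(510), np.int64(-164), np.int64(143)), (190, np.int64(511), np.int64(-154), np.int64(139))] [19 12 15]
212 [(180, np.int64(502), np.int64(-181), np.int64(139)), (184, np.int64(508), np.int64(-173), np.int64(138)), (187, np.int64(516), np.int64(-170), np.int64(139)), (190, np.int64(519), np.int64(-162), np.int64(137))] [136 132 133]
215 [(180, np.int64(501), np.int64(-181), np.int64(129)), (184, np.int64(510), np.int64(-175), np.int64(130)), (187, np.int64(515), np.int64(-169), np.int64(129)), (190, np.int64(521), np.int64(-164), np.int64(129))] [119 115 116]
[[ 0.46  -0.171  0.14 ]
 [ 0.476 -0.147  0.183]
 [ 0.503 -0.126  0.354]
 [ 0.532 -0.108  0.494]
 [ 0.547 -0.102  0.5  ]]
```

Run:
```python
from h import *
im,d,P,o=wpts(); cv2.imwrite('pics/w2.png',im); t=o['tcp_pos']
print(o['tcp_pos'],o['joints'].round(3))
L=(P-t)@R.from_rotvec(o['orientation']).as_matrix()*1000
np.save('pics/L.npy',L)
for v in range(140,380,16): print(v,[tuple(L[v,u].round().astype(int).tolist()) for u in (220,245,258,270,300)])
```

```text
[ 0.50545503 -0.16416057  0.14633315] [ 0.464  0.312 -0.325  1.935  0.131  0.906 -1.515]
140 [(31, -35, 138), (31, -10, 139), (31, 3, 138), (31, 16, 139), (31, 46, 140)]
156 [(15, -35, 139), (15, -10, 138), (40, 2, 23), (85, -1, -180), (42, 28, 16)]
172 [(31, -23, 17), (32, -7, 16), (31, 2, 16), (31, 9, 17), (31, 29, 17)]
188 [(21, -23, 16), (21, -7, 15), (21, 2, 16), (21, 10, 16), (20, 29, 17)]
204 [(10, -23, 15), (12, -7, 9), (13, 2, 8), (13, 9, 7), (10, 30, 16)]
220 [(0, -23, 11), (10, -6, -10), (10, 1, -12), (3, 9, 6), (-2, 30, 16)]
236 [(10, -19, -31), (10, -6, -32), (10, 1, -31), (-9, 10, 7), (-14, 31, 15)]
252 [(3, -18, -36), (13, -5, -53), (13, 1, -53), (8, 7, -45), (-27, 32, 17)]
268 [(-7, -19, -36), (12, -5, -65), (12, 1, -65), (8, 6, -59), (-122, 54, 146)]
284 [(8, -15, -70), (12, -4, -76), (12, 1, -75), (13, 5, -77), (-128, 51, 123)]
300 [(13, -13, -87), (13, -4, -87), (8, 1, -80), (13, 5, -87), (8, 16, -80)]
316 [(14, -12, -96), (11, -4, -92), (2, 1, -82), (13, 4, -95), (9, 15, -90)]
332 [(18, -11, -107), (-2, -4, -86), (-5, 1, -83), (18, 4, -108), (18, 12, -108)]
348 [(18, -10, -113), (-6, -4, -89), (-242, 5, 145), (15, 3, -111), (19, 11, -114)]
364 [(19, -10, -119), (11, -4, -112), (11, 0, -112), (12, 3, -113), (18, 11, -119)]
```

View pics/w2.png

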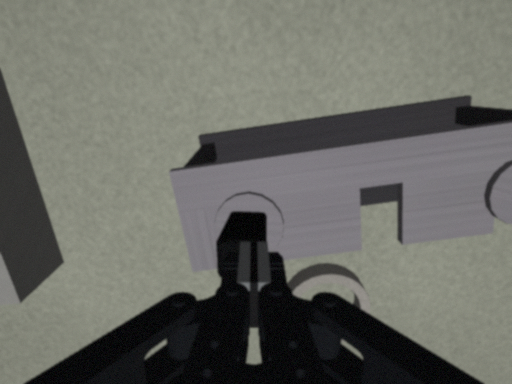

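The wrist and scene depth both show the closed fingertips resting on top of the handle. The handle top is at (240,215) in the wrist view, and the stirrer is still upright in its slot. The real tips sit about 36 mm behind the reported TCP, so I lift, open and re-measure.

servo_tool(commands=[[0,0,0,0,0,20,1],[0,0,0,0,0,40,0],[0,0,0,0,0,40,0],[0,0,0,0,0,40,0],[0,0,0,0,0,40,0]])

```text
clock: 3.88
tcp_pos: [0.5025, -0.1596, 0.1824]
orientation: [3.142, -0.023, -0.001]
contact_force: [0.6, 0.7, 0.3]
grip_width: 0.048
gripper_force: 0.0
```

servo_tool(commands=[[0,0,0,0,0,0,0],[0,0,0,0,0,0,0],[0,0,0,0,0,0,0],[0,0,0,0,0,0,0],[0,0,0,0,0,0,0]])

```text
clock: 4.3
tcp_pos: [0.5027, -0.1595, 0.1825]
orientation: [-3.141, 0.023, 0.001]
contact_force: [-1.1, -0.6, 0.3]
grip_width: 0.0851
gripper_force: 0.0
```

Run:
```python
from h import *
im,d,P,o=wpts(); Z=P[...,2]; print(o['tcp_pos'],o['orientation'],o['grip_width'],o['contact_force'])
m=(Z>.174)&(Z<.19)&(np.hypot(P[...,0]-.5,P[...,1]+.16)<.03)&(d>0)
print(m.sum(),np.median(Z[m]),cv2.minAreaRect(P[m][:,:2].astype(np.float32)*1000))
L=(P-o['tcp_pos'])@R.from_rotvec(o['orientation']).as_matrix()*1000
m=(L[...,2]<-5)&(L[...,2]>-75)&(abs(L[...,1])>30)&(abs(L[...,1])<70)&(d>0)
print('finger tips tool',np.percentile(L[m],[0,2,50,98,100],axis=0).round())
```

```text
[ 0.5026933  -0.15954632  0.18249278] [-3.14133427e+00  2.31217917e-02  8.07474971e-04] 0.08506023732359831 [-1.13458927 -0.57655898  0.3224556 ]
1349 0.1807698203608507 ((502.49725341796875, -160.30593872070312), (24.000789642333984, 23.81694984436035), 89.60399627685547)
finger tips tool [[-11. -58. -75.]
 [ -9. -56. -75.]
 [  8.  41. -65.]
 [ 13.  54. -52.]
 [ 13.  56. -50.]]
```

servo_tool(commands=[[0,0,0,0,0,-25,0],[0,0,0,0,-1,-50,0],[0,0,0,0,-1,-74,0],[0,0,0,0,-1,-74,0],[0,0,0,0,-1,-74,0]])

```text
clock: 4.77
tcp_pos: [0.502, -0.1604, 0.1082]
orientation: [-3.141, 0.023, 0.004]
contact_force: [-0.2, -0.8, 1.2]
grip_width: 0.0853
gripper_force: 0.0
```

servo_tool(commands=[[0,0,0,0,0,0,0.5],[0,0,0,0,0,0,1],[0,0,0,0,0,0,1],[0,0,0,0,0,0,1],[0,0,0,0,0,0,1]])

```text
clock: 5.18
tcp_pos: [0.5033, -0.1608, 0.1096]
orientation: [3.141, -0.023, 0.002]
contact_force: [0.7, 0.4, 1.4]
grip_width: 0.0257
gripper_force: 0.9
```

servo_tool(commands=[[0,0,0,0,0,0,1],[0,0,0,0,0,0,1],[0,0,0,0,0,0,1],[0,0,0,0,0,0,1],[0,0,0,0,0,0,1]])

```text
clock: 5.6
tcp_pos: [0.5034, -0.1608, 0.1097]
orientation: [3.141, -0.023, 0.002]
contact_force: [-0.7, -0.7, 5.9]
grip_width: 0.023
gripper_force: 78.7
```

servo_tool(commands=[[0,0,0,0,0,7,1],[0,0,0,0,0,15,1],[0,0,0,0,0,15,1],[0,0,0,-17,-2,15,1],[0,0,0,-35,-4,15,1]])

```text
clock: 6.02
tcp_pos: [0.4684, -0.1643, 0.1241]
orientation: [-3.141, 0.022, -0.002]
contact_force: [-1.1, 0.4, -0.7]
grip_width: 0.023
gripper_force: 78.4
```

servo_tool(commands=[[0,0,0,-20,-2,0,1],[0,0,0,-40,-5,0,1],[0,0,0,-40,-5,25,1],[0,0,0,-40,-5,55,1],[0,0,0,-40,-5,80,1]])

```text
clock: 6.43
tcp_pos: [0.4273, -0.1696, 0.2053]
orientation: [-3.141, 0.024, 0.0]
contact_force: [0.0, -0.5, -1.1]
grip_width: 0.023
gripper_force: 78.5
```

Run:
```python
from h import *
im,d=grab('scene'); cv2.imwrite('pics/s2.png',cv2.resize(im[90:300,60:340],None,fx=2.5,fy=2.5))
Q=pts('scene',d); o=r.get_obs(); t=o['tcp_pos']; print(t,o['gripper_force'],o['grip_width'],o['orientation'])
m=(abs(Q[...,0]-t[0])<.03)&(abs(Q[...,1]-t[1])<.03)&(Q[...,2]>.04)&(Q[...,2]<.3)
q=Q[m]-t
for z in np.arange(-.1,.12,.01):
    k=abs(q[:,2]-z)<.005
    if k.sum(): print(round(z,2),k.sum(),(q[k,:2].min(0)*1000).round(),(q[k,:2].max(0)*1000).round())
```

```text
[ 0.43062951 -0.17033302  0.210059  ] 78.62062811851501 0.023207583299850905 [ 3.13883481 -0.02345018  0.01179239]
-0.1 9 [ -8. -13.] [-2. 12.]
-0.09 24 [-10. -14.] [ 1. 11.]
-0.08 29 [ -8. -14.] [ 0. 12.]
-0.07 24 [-10. -13.] [-1. 10.]
-0.06 28 [-10. -13.] [-0. 11.]
-0.05 17 [-9. -9.] [ 0. 10.]
-0.04 16 [-11.  -8.] [1. 5.]
-0.03 13 [-7. -6.] [-1.  4.]
-0.02 16 [-13.  -7.] [0. 3.]
-0.01 16 [-9. -6.] [-0.  6.]
-0.0 16 [-9. -7.] [1. 4.]
0.01 2 [ 1. -6.] [11. -1.]
0.02 95 [-27. -24.] [18. 22.]
0.03 35 [-11. -20.] [ 6. 19.]
0.04 52 [ -8. -25.] [10. 22.]
0.05 64 [ -9. -26.] [ 9. 25.]
0.06 75 [-11. -27.] [10. 25.]
0.07 73 [-18. -27.] [ 9. 26.]
0.08 63 [-15. -28.] [12. 27.]
0.09 36 [-20. -30.] [ 9. 21.]
```

View pics/s2.png

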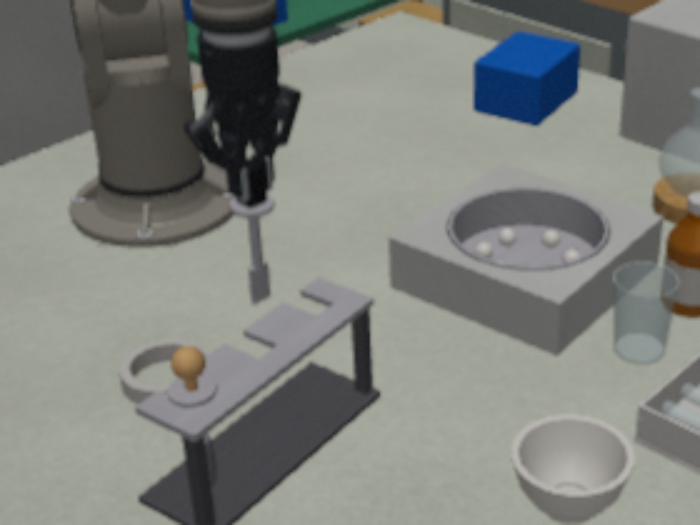

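servo_tool(commands=[[0,0,0,8,36,5,1],[0,0,0,17,73,10,1],[0,0,0,26,109,10,1],[0,0,0,34,146,10,1],[0,0,0,42,182,10,1]])

```text
clock: 6.9
tcp_pos: [0.4699, 0.0142, 0.2141]
orientation: [3.141, -0.024, 0.001]
contact_force: [0.4, -0.8, -1.9]
grip_width: 0.0231
gripper_force: 78.6
```

servo_tool(commands=[[0,0,0,8,36,0,1],[0,0,0,17,73,0,1],[0,0,0,26,109,0,1],[0,0,0,34,146,0,1],[0,0,0,42,182,0,1]])

```text
clock: 7.32
tcp_pos: [0.5119, 0.1962, 0.2137]
orientation: [-3.141, 0.024, -0.0]
contact_force: [0.8, -0.4, -2.0]
grip_width: 0.0232
gripper_force: 78.6
```

servo_tool(commands=[[0,0,0,0,0,0,1],[0,0,0,0,0,0,1]])

```text
clock: 7.48
tcp_pos: [0.5113, 0.1972, 0.2136]
orientation: [-3.14, 0.016, 0.001]
contact_force: [-0.5, -1.3, -1.1]
grip_width: 0.0233
gripper_force: 78.9
```

Run:
```python
from h import *
o=r.get_obs(); print(o['tcp_pos'],o['orientation'],o['qvel'].round(3))
im,d,P,o=wpts(); Z=P[...,2]; print(o['tcp_pos'])
m=(Z>.07)&(Z<.082)&(d>0)&(np.hypot(P[...,0]-.513,P[...,1]-.194)<.2); print('bath',m.sum(),cv2.minAreaRect(P[m][:,:2].astype(np.float32)*1000))
m=(Z>.015)&(Z<.026)&(d>0)&(np.hypot(P[...,0]-.513,P[...,1]-.194)<.11); print('floor',m.sum(),np.median(Z[m]),cv2.minEnclosingCircle(P[m][:,:2].astype(np.float32)*1000))
```

```text
[0.51133669 0.197198   0.21356962] [-3.14027148e+00  1.57022453e-02  8.10597994e-04] [ 0.045 -0.021  0.048  0.033  0.009  0.01   0.014]
[0.51133669 0.197198   0.21356962]
bath 28565 ((512.3658447265625, 195.0039520263672), (250.94821166992188, 250.94998168945312), 4.400170803070068)
floor 16602 0.020147792338944995 ((512.330810546875, 195.076904296875), 96.38123321533203)
```

servo_tool(commands=[[0,0,0,0,-1,-20,1],[0,0,0,0,-1,-40,1],[0,0,0,0,-1,-60,1],[0,0,0,0,-1,-80,1],[0,0,0,0,-1,-92,1]])

```text
clock: 7.95
tcp_pos: [0.511, 0.1905, 0.1198]
orientation: [3.139, -0.028, -0.003]
contact_force: [-0.3, -0.9, -1.5]
grip_width: 0.0231
gripper_force: 78.9
```

servo_tool(commands=[[0,0,0,8,0,0,1],[0,0,0,18,0,0,1],[0,0,0,28,0,0,1],[0,0,0,38,0,0,1],[0,0,0,48,0,0,1]])

```text
clock: 8.37
tcp_pos: [0.5622, 0.1935, 0.123]
orientation: [-3.141, 0.025, -0.003]
contact_force: [-0.5, 0.8, -1.0]
grip_width: 0.0231
gripper_force: 78.9
```

servo_tool(commands=[[0,0,0,0,0,0,1],[0,0,0,0,0,0,1]])

```text
clock: 8.53
tcp_pos: [0.5606, 0.1934, 0.122]
orientation: [-3.141, 0.025, -0.001]
contact_force: [-0.4, 0.5, -2.2]
grip_width: 0.0228
gripper_force: 78.9
```

servo_tool(commands=[[0,0,0,-1.5,-12,0,1],[0,0,0,-6,-23,0,1],[0,0,0,-13,-33,0,1],[0,0,0,-22,-40.5,0,1],[0,0,0,-33,-46,0,1]])

```text
clock: 8.95
tcp_pos: [0.5258, 0.1451, 0.1217]
orientation: [3.14, -0.026, -0.0]
contact_force: [0.4, 0.3, -0.1]
grip_width: 0.0231
gripper_force: 78.9
```

servo_tool(commands=[[0,0,0,-12,-2,0,1],[0,0,0,-24,-1.5,0,1],[0,0,0,-35,2,0,1],[0,0,0,-45.5,9,0,1],[0,0,0,-54,18,0,1]])

```text
clock: 9.37
tcp_pos: [0.4714, 0.1652, 0.1219]
orientation: [3.141, -0.025, 0.0]
contact_force: [-1.1, 0.4, -1.7]
grip_width: 0.0229
gripper_force: 78.9
```

servo_tool(commands=[[0,0,0,-6,10.5,0,1],[0,0,0,-9,22,0,1],[0,0,0,-9,34,0,1],[0,0,0,-6,46,0,1],[0,0,0,0,56.5,0,1]])

```text
clock: 9.78
tcp_pos: [0.4722, 0.2238, 0.122]
orientation: [-3.141, 0.02, -0.0]
contact_force: [-0.6, -0.1, -0.4]
grip_width: 0.0228
gripper_force: 78.9
```

servo_tool(commands=[[0,0,0,8,9,0,1],[0,0,0,18.5,15,0,1],[0,0,0,30,19,0,1],[0,0,0,42,20,0,1],[0,0,0,54,17.5,0,1]])

```text
clock: 10.2
tcp_pos: [0.5281, 0.2408, 0.1217]
orientation: [-3.141, 0.022, -0.0]
contact_force: [1.4, 0.3, -0.9]
grip_width: 0.023
gripper_force: 79.0
```

servo_tool(commands=[[0,0,0,11,-5,0,1],[0,0,0,20,-13,0,1],[0,0,0,27,-22.5,0,1],[0,0,0,31.5,-34,0,1],[0,0,0,33,-46,0,1]])

```text
clock: 10.62
tcp_pos: [0.5605, 0.1915, 0.1217]
orientation: [3.141, -0.025, -0.0]
contact_force: [-0.4, -0.4, -1.1]
grip_width: 0.0231
gripper_force: 79.0
```

servo_tool(commands=[[0,0,0,-1.5,-11,0,1],[0,0,0,-6,-22,0,1],[0,0,0,-13,-32,0,1],[0,0,0,-22,-39.5,0,1],[0,0,0,-33,-45,0,1]])

```text
clock: 11.03
tcp_pos: [0.5257, 0.147, 0.1218]
orientation: [3.141, -0.025, -0.0]
contact_force: [-0.2, -0.7, -0.9]
grip_width: 0.023
gripper_force: 79.0
```

servo_tool(commands=[[0,0,0,-12,-2,0,1],[0,0,0,-24,-1.5,0,1],[0,0,0,-35,2,0,1],[0,0,0,-45.5,9,0,1],[0,0,0,-54,18,0,1]])

```text
clock: 11.45
tcp_pos: [0.4713, 0.1666, 0.1219]
orientation: [3.141, -0.023, 0.0]
contact_force: [0.4, -0.6, -0.6]
grip_width: 0.0226
gripper_force: 79.0
```

servo_tool(commands=[[0,0,0,-6,10.5,0,1],[0,0,0,-9,22,0,1],[0,0,0,-9,34,0,1],[0,0,0,-6,46,0,1],[0,0,0,0,56.5,0,1]])

```text
clock: 11.87
tcp_pos: [0.4726, 0.2249, 0.122]
orientation: [-3.141, 0.021, -0.0]
contact_force: [-0.4, -0.3, -0.3]
grip_width: 0.0224
gripper_force: 79.0
```

servo_tool(commands=[[0,0,0,8,9,0,1],[0,0,0,18.5,15,0,1],[0,0,0,30,19,0,1],[0,0,0,42,20,0,1],[0,0,0,54,17.5,0,1]])

```text
clock: 12.28
tcp_pos: [0.5282, 0.2418, 0.1216]
orientation: [-3.141, 0.022, -0.0]
contact_force: [0.6, 0.5, -0.8]
grip_width: 0.023
gripper_force: 79.0
```

servo_tool(commands=[[0,0,0,11,-5,0,1],[0,0,0,20,-13,0,1],[0,0,0,27,-22.5,0,1],[0,0,0,31.5,-34,0,1],[0,0,0,33,-45,0,1]])

```text
clock: 12.7
tcp_pos: [0.5606, 0.1933, 0.1216]
orientation: [3.141, -0.026, -0.0]
contact_force: [0.7, -0.6, -1.7]
grip_width: 0.0227
gripper_force: 79.0
```

servo_tool(commands=[[0,0,0,0,0,0,1],[0,0,0,0,0,0,1],[0,0,0,0,0,0,1]])

```text
clock: 12.95
tcp_pos: [0.5594, 0.1957, 0.122]
orientation: [-3.141, 0.023, -0.0]
contact_force: [0.4, 0.3, -1.1]
grip_width: 0.0229
gripper_force: 79.0
```

Run:
```python
from h import *
im,d=grab('top'); P=pts('top',d); v,u=np.mgrid[:384,:512]; Z=P[...,2]
cv2.imwrite('pics/t2.png',cv2.resize(im[140:280,130:280],None,fx=4,fy=4))
b=(np.hypot(P[...,0]-.5125,P[...,1]-.195)<.092)&(Z>.032)&(Z<.055)&(d>0)
n,l,s,c=cv2.connectedComponentsWithStats(b.astype(np.uint8))
for i in range(1,n):
    if s[i,4]>15: print('ball',s[i],P[l==i].mean(0).round(3))
```

```text
ball [172 214   9   9  61] [0.479 0.269 0.04 ]
```

View pics/t2.png

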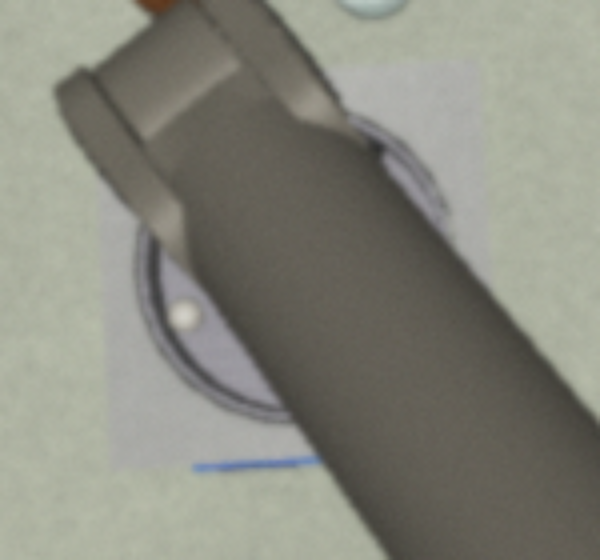

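The arm hides the pan in the top view, apart from one ball near (185,315). I lift out and check with the wrist camera.

servo_tool(commands=[[0,0,0,0,0,20,1],[0,0,0,0,0,40,1],[0,0,0,0,0,65,1],[0,0,0,0,0,95,1],[0,0,0,-20,-20,95,1]])

```text
clock: 13.42
tcp_pos: [0.5443, 0.1821, 0.2232]
orientation: [-3.134, 0.015, -0.017]
contact_force: [2.4, 0.5, 0.4]
grip_width: 0.0229
gripper_force: 79.1
```

servo_tool(commands=[[0,0,0,-12,-36,0,1],[0,0,0,-24,-72,0,1],[0,0,0,-36,-108,0,1],[0,0,0,-48,-144,0,1],[0,0,0,-60,-180,0,1]])

```text
clock: 13.83
tcp_pos: [0.4788, -0.0051, 0.217]
orientation: [3.141, -0.02, 0.001]
contact_force: [0.5, -0.3, -1.4]
grip_width: 0.0233
gripper_force: 79.1
```

Run:
```python
from h import *
S=np.array([[.561,.223],[.562,.173],[.511,.245],[.509,.142],[.466,.211],[.465,.165]])
print(r.get_obs()['tcp_pos'])
for n in('top','scene','wrist'):
    if n=='wrist': im,d,P,o=wpts()
    else: im,d=grab(n); P=pts(n,d)
    Z=P[...,2]
    b=(np.hypot(P[...,0]-.5125,P[...,1]-.195)<.090)&(Z>.032)&(Z<.055)&(d>0)&(im.min(2)>110)
    k,l,s,c=cv2.connectedComponentsWithStats(b.astype(np.uint8)); print(n)
    for i in range(1,k):
        if s[i,4]>15: q=P[l==i].mean(0); print('ball',s[i,4],q.round(3),np.linalg.norm(S-q[:2],axis=1).round(3))
```

```text
[ 0.47881456 -0.00512697  0.21703899]
top
ball 62 [0.577 0.218 0.041] [0.017 0.047 0.072 0.102 0.112 0.124]
ball 58 [0.571 0.249 0.041] [0.028 0.076 0.06  0.123 0.112 0.135]
ball 63 [0.573 0.166 0.04 ] [0.058 0.013 0.101 0.069 0.116 0.108]
ball 58 [0.479 0.269 0.041] [0.093 0.126 0.039 0.13  0.059 0.105]
ball 56 [0.449 0.145 0.041] [0.137 0.117 0.118 0.06  0.068 0.026]
ball 64 [0.439 0.173 0.041] [0.132 0.123 0.102 0.076 0.046 0.027]
scene
ball 30 [0.48  0.264 0.039] [0.09  0.122 0.036 0.126 0.055 0.1  ]
ball 30 [0.443 0.165 0.04 ] [0.132 0.12  0.105 0.07  0.052 0.022]
ball 20 [0.568 0.238 0.04 ] [0.017 0.066 0.058 0.113 0.106 0.127]
wrist
ball 319 [0.578 0.217 0.041] [0.018 0.047 0.073 0.102 0.113 0.125]
ball 330 [0.574 0.165 0.041] [0.059 0.015 0.102 0.069 0.118 0.109]
ball 266 [0.573 0.248 0.041] [0.027 0.075 0.062 0.123 0.113 0.136]
ball 239 [0.48  0.269 0.041] [0.093 0.126 0.039 0.13  0.059 0.105]
ball 232 [0.45  0.144 0.041] [0.136 0.116 0.118 0.059 0.069 0.026]
ball 248 [0.441 0.173 0.041] [0.13  0.121 0.101 0.075 0.046 0.026]
```

At most two balls lie within 20 mm of any start, so at least four have moved, and all six are well inside the pan. Next I take the stirrer to a point in front of its slot.

servo_tool(commands=[[0,0,0,-17,-25,0,1],[0,0,0,-34,-50,0,1],[0,0,0,-50,-75,0,1],[0,0,0,-50,-105,0,1],[0,0,0,-50,-135,0,1]])

```text
clock: 14.4
tcp_pos: [0.4299, -0.1388, 0.2173]
orientation: [3.141, -0.017, 0.001]
contact_force: [0.9, 0.3, -0.1]
grip_width: 0.0228
gripper_force: 79.1
```

servo_tool(commands=[[0,0,0,0,-15,0,1],[0,0,0,0,-29,0,1],[0,0,0,0,-29,0,1],[0,0,0,0,-29,0,1],[0,0,0,0,-29,0,1]])

```text
clock: 14.82
tcp_pos: [0.4305, -0.1666, 0.2168]
orientation: [-3.141, 0.019, -0.0]
contact_force: [0.4, 1.0, -1.4]
grip_width: 0.0228
gripper_force: 79.1
```

Run:
```python
from h import *
im,d=grab('scene'); Q=pts('scene',d); o=r.get_obs(); t=o['tcp_pos']; print(t,o['gripper_force'],o['grip_width'],o['orientation'])
m=(abs(Q[...,0]-t[0])<.03)&(abs(Q[...,1]-t[1])<.03)&(Q[...,2]>.04)&(Q[...,2]<.3)
q=Q[m]-t; print('bottom',q[:,2].min())
for z in np.arange(-.1,.05,.01):
    k=abs(q[:,2]-z)<.005
    if k.sum(): print(round(z,2),k.sum(),(q[k,:2].min(0)*1000).round(),(q[k,:2].max(0)*1000).round())
```

```text
[ 0.43037718 -0.16663408  0.21682824] 79.10493493080139 0.0228510202867587 [-3.14101789e+00  1.85744369e-02 -2.15078135e-04]
bottom -0.09386438118707971
-0.09 22 [ -4. -15.] [2. 9.]
-0.08 26 [ -6. -13.] [ 1. 11.]
-0.07 25 [ -4. -13.] [ 3. 10.]
-0.06 23 [ -7. -12.] [ 3. 13.]
-0.05 28 [ -6. -14.] [ 3. 12.]
-0.04 13 [-7. -8.] [4. 1.]
-0.03 14 [-7. -7.] [4. 3.]
-0.02 16 [-5. -9.] [6. 4.]
-0.01 15 [-8. -7.] [4. 1.]
-0.0 17 [-4. -8.] [5. 3.]
0.01 9 [-5. -8.] [4. 4.]
0.02 31 [-13. -24.] [20. 15.]
0.03 90 [-24. -24.] [22. 21.]
0.04 38 [ -8. -20.] [12. 27.]
0.05 72 [-10. -26.] [13. 24.]
```

servo_tool(commands=[[0,0,0,0,-3,-25,1],[0,0,0,0,-3,-50,1],[0,0,0,0,-3,-75,1],[0,0,0,0,-3,-92,1],[0,0,0,0,-3,-92,1]])

```text
clock: 15.28
tcp_pos: [0.4276, -0.1694, 0.1218]
orientation: [-3.139, 0.019, 0.009]
contact_force: [-0.6, 0.7, -1.1]
grip_width: 0.0231
gripper_force: 79.1
```

servo_tool(commands=[[0,0,0,18,2.3,0,1],[0,0,0,36,4.5,0,1],[0,0,0,54,6.8,0,1],[0,0,0,72,9,0,1],[0,0,0,72,9,0,1]])

```text
clock: 15.7
tcp_pos: [0.5066, -0.1606, 0.1267]
orientation: [-3.141, 0.018, -0.008]
contact_force: [0.2, -0.2, -0.8]
grip_width: 0.0232
gripper_force: 79.1
```

servo_tool(commands=[[0,0,0,0,0,-5,1],[0,0,0,0,0,-10,1],[0,0,0,0,0,-13,1],[0,0,0,0,0,-14,1],[0,0,0,0,0,-14,1]])

```text
clock: 16.12
tcp_pos: [0.5009, -0.1628, 0.1104]
orientation: [-3.141, 0.024, 0.002]
contact_force: [-0.8, -0.4, -1.0]
grip_width: 0.0232
gripper_force: 79.1
```

servo_tool(commands=[[0,0,0,0,1,-1,1],[0,0,0,0,1,-1,1],[0,0,0,0,1,-1,0.6],[0,0,0,0,1,-1,0.4],[0,0,0,0,1,-1,0]])

```text
clock: 16.53
tcp_pos: [0.5021, -0.1617, 0.1101]
orientation: [3.141, -0.023, 0.001]
contact_force: [0.1, -0.5, -0.6]
grip_width: 0.0574
gripper_force: 0.0
```

servo_tool(commands=[[0,0,0,0,0,0,0],[0,0,0,0,0,0,0],[0,0,0,0,0,0,0],[0,0,0,0,0,0,0],[0,0,0,0,0,0,0]])

```text
clock: 16.95
tcp_pos: [0.5018, -0.1617, 0.1098]
orientation: [3.141, -0.023, -0.0]
contact_force: [-0.1, 0.1, -0.0]
grip_width: 0.0856
gripper_force: 0.0
```

servo_tool(commands=[[0,0,0,0,0,20,0],[0,0,0,0,0,45,0],[0,0,0,0,0,75,0],[0,0,0,0,0,110,0],[0,0,0,0,0,140,0]])

```text
clock: 17.37
tcp_pos: [0.5018, -0.1615, 0.2518]
orientation: [3.141, -0.023, 0.001]
contact_force: [0.1, -0.7, 0.4]
grip_width: 0.0851
gripper_force: 0.0
```

servo_tool(commands=[[0,0,0,-20,30,0,0],[0,0,0,-20,30,0,0],[0,0,0,-20,30,0,0],[0,0,0,-20,30,0,0],[0,0,0,-20,30,0,0]])

```text
clock: 17.78
tcp_pos: [0.4818, -0.1324, 0.2494]
orientation: [3.141, -0.025, -0.001]
contact_force: [0.2, -1.0, 0.6]
grip_width: 0.0856
gripper_force: 0.0
```

Run:
```python
from h import *
im,d,P,o=wpts(); Z=P[...,2]; print(o['tcp_pos'],o['grip_width'],o['clock'],abs(o['qvel']).max())
m=(Z>.172)&(Z<.19)&(np.hypot(P[...,0]-.5,P[...,1]+.16)<.03)&(d>0)
print('handle',m.sum(),np.median(Z[m]),cv2.minAreaRect(P[m][:,:2].astype(np.float32)*1000))
im,d=grab('scene'); cv2.imwrite('pics/s3.png',cv2.resize(im[90:300,60:340],None,fx=2.5,fy=2.5))
```

```text
[ 0.48180643 -0.13238825  0.24935719] 0.08563646463875439 17.7833 0.007646274598088112
handle 860 0.18075483477985343 ((501.087158203125, -160.37171936035156), (24.04914665222168, 22.989456176757812), 88.70646667480469)
```

View pics/s3.png

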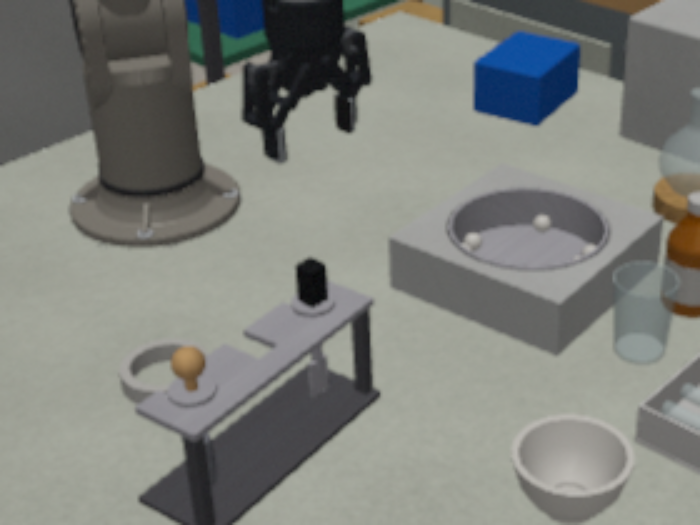

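The stirrer hangs upright in its slot at (313,285). The handle top is back at 0.181 m and the gripper is clear of everything.

```bash
python3 -c "
from bench import r
print(r.hand_in())"
```

```text
the job is handed in; nothing more can be done
None
```

I stirred the balls two full clockwise turns, hung the stirrer back upright in its slot and handed the job in at about 18 s; all six balls are in the pan, at least four of them more than 20 mm from their starts, though the first grasp missed and closed on top of the handle (real fingertips about 37 mm short of the reported TCP), pressing on it with about 17 N before I re-gripped.

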